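Turn the plaster relief in the scan holder for the second pass

ROBOT

A 6-joint arm with a two-finger parallel gripper is mounted at the origin on the work surface. World frame = base frame: x ahead of the robot, y to its left, z up, the work surface at z = 0. Lengths are in m, angles in degrees, forces in N, time in s.
With the tool pointing down it reaches from about 0.4 to 0.825 m from the base axis. Payload 7 kg.
Tool frame: the origin (TCP) lies midway between the tips of the shut fingers; the grasp point (between the pads) lies 19 mm behind it; z points along the fingers, y is the line along which they close (so a half turn about z gives the same grasp; the last joint's range is limited). The gripper opens to 88 mm and grips with 3 to 60 N. Pads are 19 mm wide; open, the fingers measure 130 mm over their backs; the gripper's body (78 mm by 193 mm) begins 47 mm behind the grasp point.
Start: joints at [91.335, 20.546, 0.682, 0, -70.136, -16.507], TCP at [0.177, 0.651, 0.227] pointing down, gripper open.
Joint ranges: [-176.03, 176.03], [-82.01, 121.73], [-58.28, 71.71], [-173.87, 95.51], [-174.79, -0.11], [-173.66, 173.66]. Speed limits (degrees/s): [136.94, 136.94, 172.46, 180, 180, 180].

INTERFACE

Orientations are given as a 3x3 rotation matrix whose columns are the frame's x, y, z axes.
In Python, from rig import robot gives the robot as it stands. Calls block until the motion is done:
- robot.goto(position, orientation): joint-space move of the TCP to a pose.
- robot.servo_line(position, ori=None, speed=0.15): straight line of the TCP; ori=None keeps the orientation; speed is the mean speed in m/s.
- robot.movej(angles): joint-space move.
- robot.move_gripper(opening): opening from 0.0 (shut) to 1.0 (fully open); the grip force is fixed at half the most; returns when the fingers have stopped.
- robot.dwell(seconds).
- robot.ik(position, orientation): joint angles nearest the present ones, or None.
- robot.grab_frame(name): name is "scene" or "top" or "wrist"; returns (picture, depth): 420x560x3 uint8, red, green, blue; 420x560 float32, m along the optical axis (not along the pixel's ray), 0 where there is no reading.
- robot.camera_info(name): a dict with "vfov" (degrees; the focal length in pixels is half the picture's height over the tangent of half this angle, whatever the lens; pixels are square), "cx", "cy" (the principal point, pixels), "view" (4x4, takes a point from world to camera coordinates); the wrist camera has in their place "T_tool_cam" (4x4, takes a point from camera to tool coordinates, whose origin is the TCP and whose axes are the flange's). Camera axes: x right, y down, z forward; pixel columns grow to the right and rows downward; lengths in m; the calibration is good to about 2 mm. A picture is of the moment at which its call begins: read the wrist's pose just before it. camera_info takes no time and is no camera call.
A pose or a line that the arm cannot do raises robot.Unreachable and nothing moves.
- robot.job_done(): hands the job in; it is judged then, once.
Readings, each from a call of its own:
- robot.read_t(): time.
- robot.read_qpos(): joint angles.
- robot.read_qvel(): joint speeds.
- robot.read_effort(): joint torques, N m.
- robot.read_position(): TCP position.
- robot.read_tcp_rot(): TCP orientation.
- robot.read_force(): force on the tool from outside, world axes, zero at the start.
- robot.read_ft_torque(): the same for the moment, N m.
- robot.read_grip_width(): opening from 0.0 (shut) to 1.0 (fully open).
- robot.read_finger_force(): force on a finger pad.
Only numpy, scipy, OpenCV 4.12 (cv2) and the standard library are available. Lean on these libraries where they do the work, as an engineer would, in place of code of your own. Each camera call takes 0.05 s, during which the arm holds its last target. There are 200 camera calls.

TASK

The first scan is done, but the holder's jaws hid the side with the sunk relief. Lift the plaster block out of the sprung slide-jaw holder on the turntable, give it a quarter turn and clamp it again so that the relief faces straight up: block flat on the holder's bed, flush against the fixed jaw and about midway along the jaws, with the sprung jaw pressing on it. Do not knock the scan head or disturb the other things on the bench.

Things in the scene. Friction and masses are not known exactly. Their poses are not given: they have to be found in the camera images.
- relief: Off-white plaster block 40 x 62 x 46 mm (own x, y, z), about 0.14 kg, origin at its centre. Its +x face bears the relief, a rosette sunk 4 mm inside a 7 mm frame; other faces are plain. At first +x is against the sprung jaw, z up, y along the jaws. At the end +x is up: 46 mm between the jaws, 40 mm tall, either z face to the fixed jaw. Its y ends overhang the jaws 9 mm each and are free to grip.
- holder: Dark steel slide-jaw holder fixed on the turntable. Origin: centre of its underside, 50 mm above the bench; x from fixed to sprung jaw, y along the jaws, z up. Base 150 x 46 x 8 mm; bed rail 28 mm wide (y), its top, where the block sits, at z = 25 mm; fixed jaw x -54 to -40 mm, 44 mm wide, top z = 47 mm; end block x 60 to 72 mm, top z = 28 mm. Beside it only the flat turntable.
- fixed_jaw_face (a point): Centre of the fixed jaw's clamping face, at (-40, 0, 36) mm in the holder's frame; the face is upright and looks to the holder's +x.
- slide_jaw_face (a point): Centre of the sprung jaw's clamping face, which looks at the fixed jaw; it moves with the jaw, at (-12 + travel, 0, 36) mm in the holder's frame. Jaw plate 44 mm wide, 14 mm thick, top level with the fixed jaw's, face upright, no lead-in. Pressed on the block, it drags on it as it slides down, with up to about 9 N; the bed itself is hard.
- slide_jaw (a joint): Travel of the sprung jaw from its stop, m: 0 = jaws 28 mm apart; 0.012 at the start; 0.018 with the turned block clamped; 0.036 at most. A spring always shuts it: 4.5 N at 0, plus 0.15 N per mm; nothing holds it open. Drawn-out block leaves a gap too narrow: put one lower edge between the jaws, push the sprung jaw back with it, then swing the block down flat behind the fixed jaw.
- bust: A little plaster bust, 54 mm wide, 87 mm tall, loose on the bench close to the left of the turntable. Origin at its foot. Leave alone.
- glue_bottle: White bottle with a red cap, 60 mm wide, 150 mm tall, beyond the turntable. Origin at its foot. Leave alone.
- thinner_tin: Steel thinner tin, 58 x 88 mm, 117 mm tall, beyond the turntable. Origin at its foot. Leave alone.
- wax_jar: Clear jar with a yellow lid, 84 mm wide, 66 mm tall, right of the turntable. Origin at its foot. Leave alone.
- brush_pot: Terracotta pot of brushes, 80 mm wide, 210 mm tall over the brushes, far right. Origin at its foot. Leave alone.
- spatula: Modelling spatula, 190 mm long, lying on the bench to the left, nearer the robot than the turntable. Leave alone.
- mannequin: Wooden artist's figure on a round foot, 64 mm wide, 192 mm tall, left beyond the turntable. Origin at its foot. Leave alone.
- turntable: The scanner's black turntable box, fixed: 220 x 220 mm, top 40 mm above the bench, with the grey disc, 194 mm across, top at 50 mm, which does not turn. Origin on the bench under the disc's centre. It stands turned a little differently each time, and the holder is turned on it.
- scan_head: The scanner's camera head on a column, fixed, to the right of the turntable: foot 120 mm across, column 22 mm thick, head 190 mm wide (x), 56 mm deep, at 250 to 350 mm above the bench, looking to its +y. Origin at the centre of its foot. Its aim is calibrated: it must not be knocked.
Mind the look-alikes: they are no part of the job. Leave any yellow look-alike of the relief alone.

How it is judged (in metres and radians):
On the way:
1. the block is lifted clear out of the jaws, its centre at least 90 mm above the holder's underside (42 mm higher than it was) (z of relief in the frame of holder above 0.09 m), for 0.2 s.
At the end, for the whole second after the job is handed in: The block rests released in the jaws: relief up and long side along the jaws (both within 0.06 rad), on the bed and flush with the fixed jaw (within 2 mm), within 12 mm of the jaws' middle, the sprung jaw on it (travel 16 to 20 mm) (angle between relief's own x axis and vertical below 0.06 rad and angle between the y axis of relief and the y axis of holder, either way round below 0.06 rad and z of relief in the frame of holder between 0.043 and 0.047 m and x of relief in the frame of holder between -0.0195 and -0.015 m and y of relief in the frame of holder between -0.012 and 0.012 m and value of joint slide_jaw between 0.016 and 0.02 m and linear speed of relief below 0.01 m/s); the robot touches nothing.
It fails at once if the arm, gripper or block knocks the scan head (over 3 N) (contact force between any of the fingers, the arm, relief and scan_head above 3 N).
It fails at once if another thing on the bench is shifted by more than 30 mm (distance of any of bust, glue_bottle, thinner_tin, wax_jar, brush_pot, spatula, mannequin from where it was at the start of the episode above 0.03 m).
It also fails if it takes over 42 s, if anything falls off the work surface, if the arm or the gripper's body presses on something with over 40 N, if the wrist force passes 120 N, or if a joint passes its speed limit or range.

## Working session

There is one attempt and no reset: what is moved stays moved. The work goes in short steps, each a Python script; the robot and the scene stay as the last script left them, time stands still between calls to the robot, and variables do not carry over. Pictures are saved under pics/ and viewed, at most 10 in all, crops included, and the job is handed in when it is done.

```bash
mkdir -p pics; ls; python3 - <<'E'
from rig import robot
import cv2,numpy as np
ims=[]
for n in("scene","top"):
    p,d=robot.grab_frame(n); np.savez(f"{n}.npz",p=p,d=d); cv2.imwrite(f"pics/{n}0.png",p[:,:,::-1])
    print(n,robot.camera_info(n))
    print(d[::105,::140])
print(robot.camera_info("wrist"),robot.read_t(),robot.read_tcp_rot())
E
```

```text
pics
scene {'vfov': 54.60675736081394, 'cx': 275.5099927153468, 'cy': 205.732432928231, 'view': array([[-3.81427220e-01,  9.24397856e-01, -1.37105767e-03,
         2.34452680e-01],
       [ 7.67660593e-01,  3.15926935e-01, -5.57572763e-01,
        -3.45574801e-01],
       [-5.14985913e-01, -2.13725936e-01, -8.30126939e-01,
         1.37619329e+00],
       [ 0.00000000e+00,  0.00000000e+00,  0.00000000e+00,
         1.00000000e+00]])}
[[1.4312564  3.0971127  2.5308502  1.9887183 ]
 [1.4948511  1.1497684  1.374627   1.374178  ]
 [1.1389987  0.94617957 1.086979   1.1371692 ]
 [1.7323045  0.96858925 0.96613806 0.9681799 ]]
top {'vfov': 53.62492627304481, 'cx': 277.86794710093324, 'cy': 209.56764165635246, 'view': array([[-0.00568693, -0.99984897, -0.01642248, -0.02889883],
       [-0.99577839,  0.00716682, -0.09150972,  0.54223679],
       [ 0.0916136 ,  0.01583275, -0.99566876,  1.0813653 ],
       [ 0.        ,  0.        ,  0.        ,  1.        ]])}
[[1.9950054  1.9918503  1.9671495  1.9589971 ]
 [0.99891466 1.1469105  1.0477251  1.1464143 ]
 [1.127358   0.         1.1259358  1.1235896 ]
 [1.1184102  1.105109   1.1047883  1.0975435 ]]
{'vfov': 70.92561954304897, 'cx': 278.2213454406974, 'cy': 204.1563026851223, 'T_tool_cam': array([[ 3.75543864e-04, -9.59640117e-01, -2.81230695e-01,
         7.44313544e-02],
       [ 9.99999926e-01,  3.83647289e-04,  2.62436030e-05,
         7.18082763e-05],
       [ 8.27089796e-05, -2.81230684e-01,  9.59640191e-01,
        -1.58034315e-01],
       [ 0.00000000e+00,  0.00000000e+00,  0.00000000e+00,
         1.00000000e+00]])} 0.1 [[ 9.65121778e-01 -2.61801275e-01 -2.15372804e-04]
 [-2.61801297e-01 -9.65120617e-01 -1.50817780e-03]
 [ 1.86982138e-04  1.51196012e-03 -9.99998840e-01]]
```

View pics/top0.png

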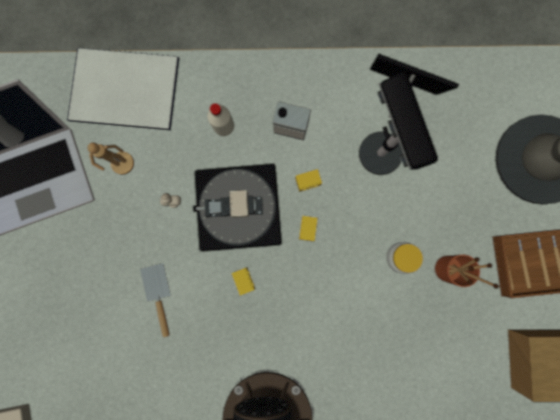

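View pics/scene0.png

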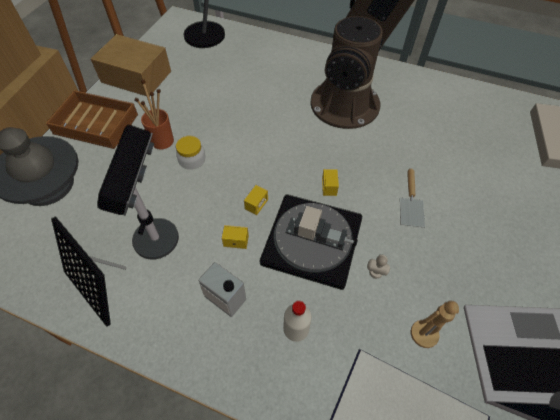

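```bash
cat > h.py <<'E'
from rig import robot
import cv2,numpy as np
def K(n,h=420):
    c=robot.camera_info(n); f=h/2/np.tan(np.radians(c["vfov"])/2)
    return c,f
def world(n,d,T=None):
    "HxWx3 world points; T = cam->world"
    c,f=K(n)
    if T is None: T=np.linalg.inv(c["view"])
    v,u=np.mgrid[0:420,0:560]
    P=np.stack([(u-c["cx"])/f*d,(v-c["cy"])/f*d,d],-1)
    return P@T[:3,:3].T+T[:3,3]
def wrist(name):
    R=robot.read_tcp_rot();p=robot.read_position()
    pic,d=robot.grab_frame("wrist")
    T=np.eye(4);T[:3,:3]=R;T[:3,3]=p
    T=T@robot.camera_info("wrist")["T_tool_cam"]
    np.savez(name+".npz",p=pic,d=d,T=T); cv2.imwrite(f"pics/{name}.png",pic[:,:,::-1])
    return pic,d,T
def down(yaw,tilt=0.):
    "tool down, tool y axis (closing) at world yaw deg"
    a=np.radians(yaw); y=np.array([np.cos(a),np.sin(a),0]); z=np.array([0,0,-1.])
    return np.stack([np.cross(y,z),y,z],1)
E
python3 - <<'E'
from h import *
z=np.load("top.npz");W=world("top",z["d"])
for u,v in[(238,203),(215,207),(257,205),(198,208),(280,250),(197,165),(274,165),(201,250),(170,200),(308,180),(308,228)]: print(u,v,W[v,u].round(3))
sp=W[190:225,190:275]; 
c=cv2.resize(z["p"][150:265,180:295],None,fx=5,fy=5,interpolation=cv2.INTER_CUBIC);cv2.imwrite("pics/topc.png",c[:,:,::-1])
# scan head & column extents
m=(W[...,2]>.2)&(W[...,2]<.4)&(W[...,1]<-.2)
print(W[m].min(0),W[m].max(0))
E
```

```text
238 203 [0.55  0.063 0.122]
215 207 [0.545 0.127 0.076]
257 205 [0.551 0.021 0.058]
198 208 [0.543 0.171 0.071]
280 250 [ 0.435 -0.037  0.002]
197 165 [0.669 0.19  0.003]
274 165 [ 0.659 -0.023  0.039]
201 250 [0.436 0.169 0.037]
170 200 [0.563 0.241 0.081]
308 180 [ 0.617 -0.112  0.047]
308 228 [ 0.491 -0.111  0.049]
[ 0.3513515  -0.66679875  0.20006668] [ 0.88176166 -0.23966339  0.3408459 ]
```

View pics/topc.png

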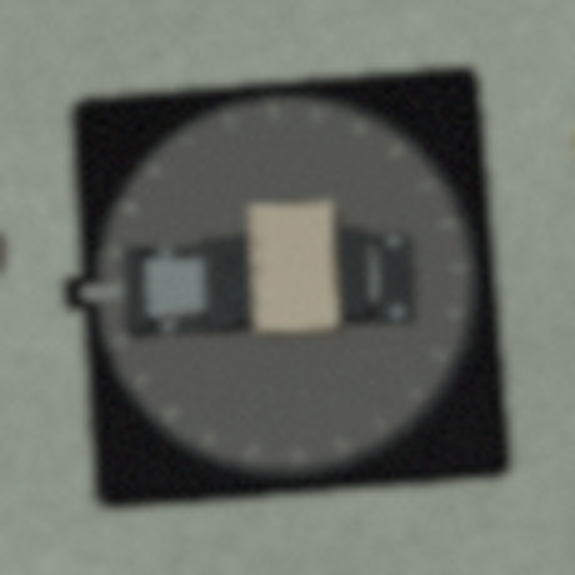

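```bash
cat >> h.py <<'E'
def ori(phi,psi,s=1):
    "phi: tool angle (deg) ccw in holder x-z plane from straight down; psi: holder x yaw"
    a=np.radians(psi);hx=np.array([np.cos(a),np.sin(a),0]);hy=np.array([-np.sin(a),np.cos(a),0]);f=np.radians(phi)
    z=np.sin(f)*hx+np.array([0,0,-np.cos(f)]);y=s*hy
    return np.stack([np.cross(y,z),y,z],1)
def grasp_tcp(g,R): return np.asarray(g)+0.019*R[:,2]
E
python3 - <<'E'
from h import *
for s in(1,-1):
  for g in([.55,.063,.1],[.55,.063,.2]):
    for phi in(-60,-45,-30,0,15,30,45,60):
      R=ori(phi,94.8,s);q=robot.ik(grasp_tcp(g,R),R)
      print(s,g[2],phi,None if q is None else np.round(q))
E
```

```text
1 0.1 -60 [ 48.  37. -35.  41. -73. -76.]
1 0.1 -45 [ 45.  29. -35.  37. -64. -69.]
1 0.1 -30 [ 41.  23. -35.  30. -55. -58.]
1 0.1 0 [ 27.  17. -25.   0. -47. -22.]
1 0.1 15 [ 16.  18. -18. -19. -52.   0.]
1 0.1 30 [  4.  22. -11. -35. -62.  19.]
1 0.1 45 [ -6.  28.  -6. -47. -73.  32.]
1 0.1 60 [-13.  35.  -2. -56. -85.  41.]
1 0.2 -60 [ 49.  29. -31.  39. -82. -69.]
1 0.2 -45 [ 46.  22. -30.  34. -74. -61.]
1 0.2 -30 [ 41.  17. -28.  26. -67. -51.]
1 0.2 0 [ 27.  11. -19.   0. -60. -22.]
1 0.2 15 [ 16.  12. -12. -16. -64.  -4.]
1 0.2 30 [  5.  16.  -6. -32. -71.  11.]
1 0.2 45 [ -5.  21.  -2. -45. -81.  24.]
1 0.2 60 [-13.  27.   0. -55. -90.  32.]
-1 0.1 -60 [ 48.  37. -35.  41. -73. 104.]
-1 0.1 -45 [ 45.  29. -35.  37. -64. 111.]
-1 0.1 -30 [ 41.  23. -35.  30. -55. 122.]
-1 0.1 0 [ 27.  17. -25.   0. -47. 158.]
-1 0.1 15 None
-1 0.1 30 [   4.   22.  -11.  -35.  -62. -161.]
-1 0.1 45 [  -6.   28.   -6.  -47.  -73. -148.]
-1 0.1 60 [ -13.   35.   -2.  -56.  -85. -139.]
-1 0.2 -60 [ 49.  29. -31.  39. -82. 111.]
-1 0.2 -45 [ 46.  22. -30.  34. -74. 119.]
-1 0.2 -30 [ 41.  17. -28.  26. -67. 129.]
-1 0.2 0 [ 27.  11. -19.   0. -60. 158.]
-1 0.2 15 None
-1 0.2 30 [   5.   16.   -6.  -32.  -71. -169.]
-1 0.2 45 [  -5.   21.   -2.  -45.  -81. -156.]
-1 0.2 60 [ -13.   27.    0.  -55.  -90. -148.]
```

```bash
python3 - <<'E'
from h import *
p=robot.read_position()
robot.servo_line([p[0],p[1],.33],speed=.25)
R=ori(0,94.8)
robot.goto([.55,.063,.26],R)
pic,d,T=wrist("w1")
print(robot.read_t())
W=world("wrist",d,T)
z=np.load("top.npz");Wt=world("top",z["d"])
def blk(W,lo,hi,box=(.45,.65,-.02,.15)):
    m=(W[...,2]>lo)&(W[...,2]<hi)&(W[...,0]>box[0])&(W[...,0]<box[1])&(W[...,1]>box[2])&(W[...,1]<box[3])
    P=W[m];r=cv2.minAreaRect((P[:,:2]*1000).astype(np.float32));return len(P),r,P[:,2].mean()
for n,A in(("wrist",W),("top",Wt)):
    print(n,"blocktop",blk(A,.112,.13)); 
print("jaws",blk(W,.090,.104))
E
```

```text
3.2
wrist blocktop (2295, ((546.9696044921875, 64.38583374023438), (62.15208435058594, 40.41093826293945), 2.799696922302246), np.float64(0.12080639098311749))
top blocktop (425, ((550.4849853515625, 63.31336212158203), (62.71580505371094, 40.12092208862305), 2.5055859088897705), np.float64(0.12179335489713829))
jaws (799, ((546.5382080078125, 63.202964782714844), (60.46977233886719, 69.3355712890625), 4.640223503112793), np.float64(0.0969882502923078))
```

View pics/w1.png

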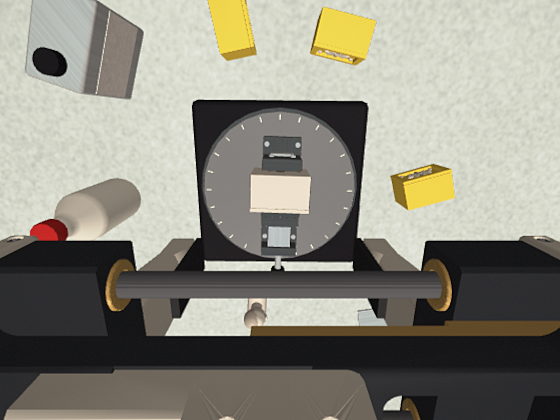

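```bash
python3 - <<'E'
from h import *
z=np.load("w1.npz");W=world("wrist",z["d"],z["T"]);zt=np.load("top.npz");Wt=world("top",zt["d"])
def sel(W,lo,hi,y0,y1):
    m=(W[...,2]>lo)&(W[...,2]<hi)&(abs(W[...,0]-.548)<.045)&(W[...,1]>y0)&(W[...,1]<y1); return W[m]
for n,A in(("w",W),("t",Wt)):
    b=sel(A,.115,.127,.03,.1);c=np.cov(b[:,:2].T);w,v=np.linalg.eigh(c);e=v[:,1];print(n,"block",b.mean(0).round(4),"yaw",np.degrees(np.arctan(e[1]/e[0])))
    f=sel(A,.0945,.1,.02,.045);s=sel(A,.0945,.1,.083,.105);eb=sel(A,.074,.082,.13,.175)
    L=[]
    for k,P in(("fix",f),("spr",s),("end",eb)):
        if len(P)>5:
            r=cv2.minAreaRect((P[:,:2]*1000).astype(np.float32)); print(k,len(P),P.mean(0).round(4),((P.min(0)+P.max(0))/2).round(4),np.round(r[0],1),np.round(r[1],1),round(r[2],1)); 
E
```

```text
w block [0.5468 0.0636 0.1209] yaw 2.872782223826976
fix 546 [0.5465 0.0374 0.0969] [0.5438 0.0372 0.0972] [543.8  37.3] [49.9 14.5] 3.2
spr 174 [0.5439 0.095  0.097 ] [0.5439 0.0951 0.097 ] [543.9  95. ] [43.7  5.5] 4.5
end 548 [0.5415 0.1448 0.0766] [0.5414 0.1447 0.0769] [541.6 144.7] [43.4 29.3] 2.2
t block [0.5501 0.0631 0.1218] yaw 2.0200611500411974
fix 80 [0.5503 0.0361 0.0979] [0.551  0.0358 0.0975] [550.7  36.5] [43.  13.8] 4.3
spr 56 [0.5458 0.0915 0.098 ] [0.5477 0.0907 0.0973] [547.7  90.9] [40.4 10.1] 1.3
end 136 [0.5451 0.1453 0.0776] [0.545  0.152  0.0778] [544.1 146.7] [39.2 36.7] 51.9
```

```bash
cat >> h.py <<'E'
PSI=92.75; _a=np.radians(PSI); HX=np.array([np.cos(_a),np.sin(_a),0]); HZ=np.array([0,0,1.])
G0=np.array([.548,.0636,.098])   # grasp point at pick = block centre, holder x=-20,z=48
def G(x,z): "grasp-point world pos for block centre at holder x,z (mm)"; return G0+HX*(x+20)/1000+HZ*(z-48)/1000
def line(x,z,phi,v=.06):
    R=ori(phi,PSI); robot.servo_line(grasp_tcp(G(x,z),R),R,speed=v)
def st(n=""): print(n,round(robot.read_t(),2),"F",np.round(robot.read_force(),1),"T",np.round(robot.read_ft_torque(),2),"w",round(robot.read_grip_width()*88,1),"ff",np.round(robot.read_finger_force(),1))
E
python3 - <<'E'
from h import *
R=ori(-45,PSI)
robot.goto(grasp_tcp(G0,R)-.1*R[:,2],R)
robot.servo_line(grasp_tcp(G0,R),R,speed=.12); st("at")
robot.move_gripper(0.); st("grip")
line(-20,68,-45,.04); st("up20")
line(-20,112,-45,.08); st("up")
wrist("w2")
E
```

```text
at 4.93 F [0.5 0.4 0.6] T [ 2.41 -0.01  0.04] w 88.4 ff 0.0
grip 5.47 F [0.3 0.8 2.2] T [ 2.32 -0.03  0.14] w 62.0 ff 30.0
up20 6.12 F [-3.4  4.8 -2. ] T [ 4.42  1.12 -0.9 ] w 62.4 ff 30.0
up 6.83 F [-0.8  0.2 -1.6] T [ 2.88  0.08 -0.03] w 62.4 ff 30.0
```

View pics/w2.png

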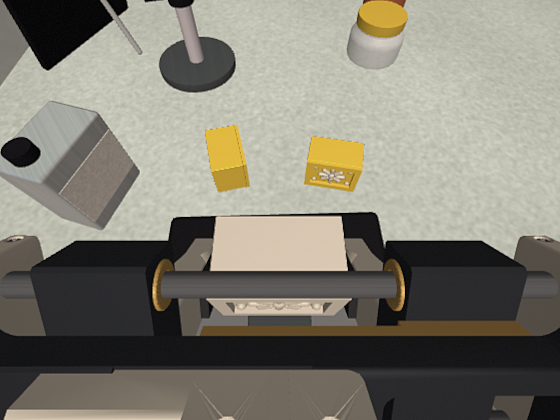

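```bash
cat >> h.py <<'E'
HY=np.cross(HZ,HX)
def face(W,u0,u1,v0,v1):
    P=W[v0:v1,u0:u1].reshape(-1,3);c=P.mean(0);n=np.linalg.svd(P-c,full_matrices=False)[2][2]
    n*=np.sign(n[2]); q=P-c
    print("face normal hx,hy,z",np.round([n@HX,n@HY,n[2]],3),"tilt ccw(hx-z) deg",round(np.degrees(np.arctan2(-(n@HX),n[2])),2),"c rel G0 mm",np.round([(c-G0)@HX*1e3,(c-G0)@HY*1e3,(c-G0)[2]*1e3],1),"rms",(q@n).std())
E
python3 - <<'E'
from h import *
z=np.load("w2.npz");W=world("wrist",z["d"],z["T"])
face(W,228,332,224,266)
pts=W[[222,222,268],[225,338,280]]
print([np.round([(p-G0)@HX*1e3,(p-G0)@HY*1e3,(p-G0)[2]*1e3],1) for p in pts])
# top face region: extent along hx at z level
Z=(W[...,2]-G0[2])*1e3; m=(Z>70)&(Z<100); m[:200]=0; m[270:]=0
X=((W-G0)@HX)[m]*1e3;Y=((W-G0)@HY)[m]*1e3
print(np.percentile(X,[1,99]),np.percentile(Y,[1,50,99]),Z[m].mean(),"expected z",23+64)
E
```

```text
face normal hx,hy,z [-0.838  0.001  0.546] tilt ccw(hx-z) deg 56.92 c rel G0 mm [-4.4  2.3 87.3] rms 0.005350218466703432
[array([-16.2, -24.1,  86.4]), array([-16.3,  30.8,  86.1]), array([ 6.5,  2.5, 86. ])]
[-19.22967701   7.1681679 ] [-43.68399208   2.07062632  47.48801904] 85.50213035130021 expected z 87
```

```bash
cat >> h.py <<'E'
def lineP(px,pz,th,v=.04):
    "place lower sprung-side edge P at holder (px,pz) mm with clockwise tilt th"
    t=np.radians(th);c,s=np.cos(t),np.sin(t)
    line(px-23*c+20*s, pz+23*s+20*c, 45-th, v)
E
python3 - <<'E'
from h import *
R=ori(13,PSI); robot.goto(grasp_tcp(G(-25,120),R),R); st("turned")
wrist("w3")
lineP(-16,52,32,.12); st("above")
lineP(-16,35,32,.04); st("in")
for px in(-8,0,8): lineP(px,34,32,.04); st(f"push{px}")
wrist("w4")
E
```

```text
turned 7.82 F [ 0.  -0.7 -2.7] T [-0.77 -0.08  0.02] w 62.1 ff 30.0
above 8.34 F [ 0.2 -0.9 -1. ] T [-0.81 -0.12 -0.03] w 62.4 ff 30.0
in 8.92 F [ 1.7 -4.9  1.8] T [-2.38 -0.63 -0.09] w 62.0 ff 30.0
push-8 9.27 F [ 0.7 -6.4  6.7] T [-2.11  0.04  0.06] w 62.5 ff 30.0
push0 9.62 F [ 0.4 -5.9  7. ] T [-2.6  -0.03  0.03] w 62.1 ff 30.0
push8 9.97 F [ 0.9 -7.9  5.8] T [-2.96 -0.02  0.12] w 62.0 ff 30.0
```

View pics/w4.png

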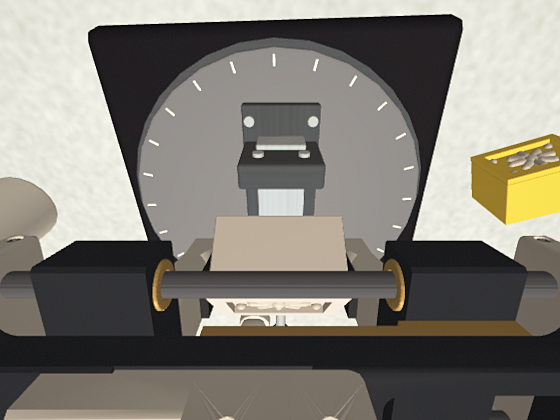

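```bash
python3 - <<'E'
from h import *
lineP(8,28.5,32,.04); st("low")
for th in range(28,-1,-4): lineP(8,28.5,th,.02); st(th)
wrist("w5")
E
```

```text
low 10.3 F [ 2.5 -8.3  6.7] T [-3.16 -0.86 -0.1 ] w 62.4 ff 30.0
28 10.55 F [-0.2 -8.5  7.6] T [-3.04 -0.1   0.12] w 62.0 ff 30.0
24 10.8 F [-0.2 -9.   5. ] T [-3.16  0.05  0.14] w 62.0 ff 30.0
20 11.05 F [-0.1 -7.7  4. ] T [-3.48  0.05  0.14] w 62.0 ff 30.0
16 11.3 F [-1.  -7.   2.2] T [-3.73  0.04  0.28] w 62.3 ff 30.0
12 11.55 F [ 0.2 -7.4  0. ] T [-4.06  0.01  0.19] w 62.0 ff 30.0
8 11.8 F [-0.6 -7.4 -0.4] T [-4.25 -0.03  0.31] w 61.9 ff 30.0
4 12.05 F [-1.  -5.9 -3. ] T [-4.32 -0.03  0.36] w 62.2 ff 30.0
0 12.3 F [-1.3 -5.8 -3.8] T [-4.94  0.    0.45] w 62.2 ff 30.0
```

View pics/w5.png

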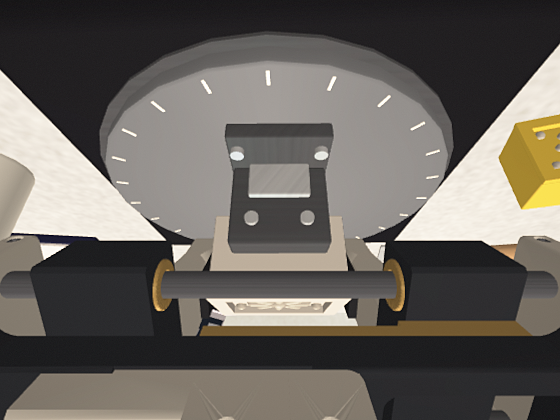

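```bash
python3 - <<'E'
from h import *
z=48.5;x=-15.;f0=robot.read_force()[2]
while z>43.5:
    z-=.5; line(x,z,45,.01); F=robot.read_force(); print("z",z,np.round(F,1))
    if F[2]-f0>9: break
while x>-18.5:
    x-=.5; line(x,z,45,.01); F=robot.read_force(); print("x",x,np.round(F,1))
    if F[1]>1: break
st("end")
E
```

```text
z 48.0 [ 0.1 -8.  -4.5]
z 47.5 [-1.4 -7.  -0.5]
z 47.0 [-1.1 -7.8 -0. ]
z 46.5 [-0.8 -7.4 -0.3]
z 46.0 [-0.6 -6.8  1.2]
z 45.5 [-0.5 -6.7  0.6]
z 45.0 [-1.7 -7.5  4.1]
x -15.5 [-0.5 -6.8  3.1]
x -16.0 [-1.  -5.3  3.4]
x -16.5 [-1.4 -6.1  4.2]
x -17.0 [ 0.3 -3.3  5.1]
x -17.5 [-0.1 -0.6  5.1]
x -18.0 [-0.2  5.   5. ]
end 15.6 F [-0.2  5.   5. ] T [-0.02 -0.39  0.05] w 61.7 ff 30.0
```

```bash
python3 - <<'E'
from h import *
line(-17.5,44.3,45,.01); st("press")
robot.move_gripper(1.); st("open")
R=ori(45,PSI); robot.servo_line(grasp_tcp(G(-17.5,44.3),R)-.13*R[:,2],R,speed=.15)
robot.goto([.548,.05,.26],ori(0,PSI)); st("look")
pic,d,T=wrist("w6")
W=world("wrist",d,T)
def rep(n,lo,hi,a,b):
    X=(W-G0)@HX*1e3-20;Y=(W-G0)@HY*1e3;Z=W[...,2]*1e3-50
    m=(Z>lo)&(Z<hi)&(X>a)&(X<b)&(abs(Y)<45)
    P=W[m];A=np.c_[X[m],Y[m],np.ones(m.sum())];s=np.linalg.lstsq(A,Z[m],rcond=None)[0]
    r=cv2.minAreaRect(np.c_[X[m],Y[m]].astype(np.float32))
    print(n,m.sum(),"z",Z[m].mean().round(1),"slopes",s[:2].round(4),"rect",np.round(r[0],1),np.round(r[1],1),round(r[2],2),"x",np.percentile(X[m],[1,99]).round(1),"ymid",Y[m].mean().round(1))
rep("top",62.5,70,-60,40); rep("fix",44,49.5,-70,-38); rep("spr",44,49.5,3,40)
E
python3 -c "
import cv2;p=cv2.imread('pics/w6.png');cv2.imwrite('pics/w6c.png',cv2.resize(p[90:270,180:380],None,fx=3,fy=3))"
```

```text
press 15.85 F [ 0.2  1.6 10.7] T [0.6  0.17 0.33] w 62.3 ff 30.0
open 16.52 F [-0.5 -0.5  0.2] T [-2.26 -0.21 -0.02] w 88.0 ff 0.0
look 18.41 F [-0.3 -1.5  0. ] T [ 0.04 -0.09 -0.04] w 88.2 ff 0.0
top 1568 z 64.6 slopes [ 0.0022 -0.0025] rect [-16.2   1.7] [62.1 46.4] 89.95 x [-39.2   6.7] ymid 1.7
fix 555 z 46.9 slopes [ 0.0384 -0.0031] rect [-46.   1.] [59.6 14.6] 89.99 x [-53.1 -38.9] ymid 2.4
spr 189 z 47.0 slopes [-0.0429 -0.0022] rect [17.2  2.8] [43.2  6.1] 89.76 x [14.3 20. ] ymid 2.6
```

View pics/w6c.png

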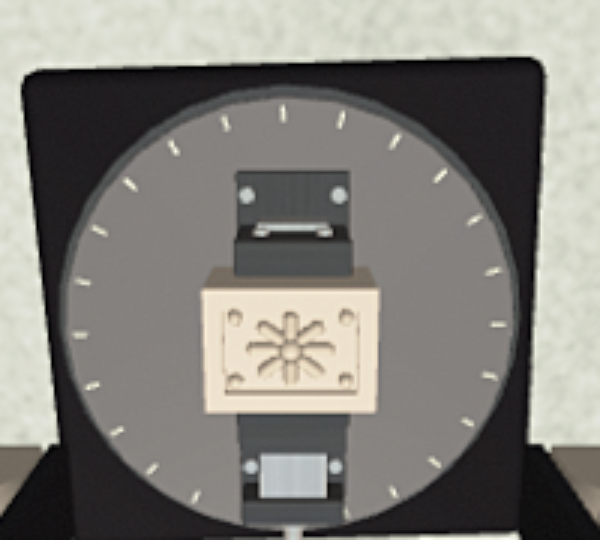

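```bash
python3 -c "
from rig import robot
print(robot.job_done())"
```

```text
the job is handed in; nothing more can be done
None
```

The block is clamped again with the relief facing up. The last wrist view showed it level on the bed, flush with the fixed jaw and about midway along the jaws. I handed the job in at about 18.5 s with the gripper clear; no verdict came back.

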